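Slide the condiment lid onto its brass post

TASK

Close the condiment tub that has the brass post: take the wooden lid by its handle and slide it off the middle block, keeping it at about the block's height rather than lifting it away, until its hole is over the brass post, then let it drop. It must end lying flat on that tub's rim with the post through the hole, square with the tub, and released.

Things in the scene. Friction and masses are not known exactly. Their poses are not given: they have to be found in the camera images.
- lid: Loose light-wood lid, square plate 120x120x10 mm, 0.25 kg, round through hole 44 mm wide in its centre. Origin: centre of its underside; z up, x and y along its sides. Dark upright bar handle on top: 16 mm thick (x), 60 mm long (y), 40 mm high above the plate, centred at x=-41 mm, y=0. Starts lying on the station's middle block, up to 12 degrees askew.
- station: Fixed wooden condiment station: plinth 150x430x6 mm (x, y, z) with a block 140x132 mm in its middle, whose flat top is 66 mm above the worktop. Origin: centre of the plinth's underside; z up, y along the plinth. A tub stands at each end, centred 150 mm from the origin along +y or -y; which tub is at which end varies.
- brass_tub: The tub to close: fixed open white tub 114x114x42 mm, walls 12 mm, with an upright BRASS post 20 mm wide in its centre. Origin: centre of its underside, 6 mm above the worktop, on the post's axis; z up, x and y along its sides. Rim 42 mm, post tip 56 mm above the origin: 18 and 4 mm below the block's top, so the lid at block height clears the post. Gap to the block 27 mm.
- black_tub: The other tub, at the station's other end; same sizes and frame, but its post is BLACK. It stays open.

How it is judged:
At the end, for the whole second after the job is handed in: The lid lies flat (within 4 degrees) and at rest on the rim of the tub with the brass post (its underside within 5 mm of the rim's height), the post through its hole (hole and post axes within 15 mm), its sides within 15 degrees of the tub's (horizontal distance between lid and brass_tub below 0.015 m and z of lid in the frame of brass_tub between 0.037 and 0.047 m and angle between lid's own z axis and vertical below 0.07 rad and angle between the x axis of lid and the x axis of brass_tub, either way round below 0.26 rad and linear speed of lid below 0.02 m/s); the robot touches nothing.
It fails at once if the lid is lifted away: more than 40 mm above the top of the middle block (height (world z) of lid above 0.106 m).
It also fails if it takes over 32 s, if anything falls off the work surface, if the arm or the gripper's body presses on something with over 40 N, if the wrist force passes 120 N, or if a joint passes its speed limit or range.

ROBOT

A 6-joint arm with a two-finger parallel gripper is mounted at the origin on a cart in front of the work surface, level with it; the furniture and walls round the work are solid. World frame = base frame: x ahead of the robot, y to its left, z up, the work surface at z = 0. Lengths are in m, angles in rad, forces in N, time in s.
With the tool pointing down it reaches from about 0.25 to 0.725 m from the base axis. Payload 4 kg.
Tool frame: the origin (TCP) lies midway between the tips of the shut fingers; the grasp point (between the pads) lies 19 mm behind it; z points along the fingers, y is the line along which they close (so a half turn about z gives the same grasp; the last joint's range is limited). The gripper opens to 85 mm and grips with 20 to 120 N. Pads are 22 mm wide; open, the fingers measure 114 mm over their backs; the gripper's body (76 mm by 85 mm) begins 54 mm behind the grasp point. The pads swing forward as they close: fully open they stand 13 mm farther back than shut.
Start: joints at [1.19, 0.241, 0.005, 1.335, 0, 1.571], TCP at [0.186, 0.464, 0.231] pointing down, gripper open.
Joint ranges: [-2.72, 2.72], [-1.05, 1.87], [-1.09, 1.28], [-1.99, 2.15], [-1.42, 1.44], [-3.14, 3.14]. Speed limits (rad/s): [2.79, 2.79, 3.14, 3.14, 3.14, 3.14].

INTERFACE

Orientations are given as a unit quaternion [x, y, z, w].
In Python, from workcell import bot gives the robot as it stands.
- The arm moves only by the tool play_rows, never from a script. Its argument "moves" is a list of rows, each a list of 3 entries, a list of its own where there are three numbers: the opening, from -1 (shut) to 1 (fully open), then the shift along the tool's x, y, z in cm, then the turn, a rotation vector about the tool's x, y, z in rad. A call has 1 to 12 rows; each row shifts and turns the commanded pose from where the row before left it, along the tool's axes as they then stand; what a row does not reach is not made up. A row lasts 1/12 s, in which the tool goes at most 41.7 mm and 7.16 degrees, less where a joint would pass 70% of its speed; a pose out of reach is approached as far as the arm can. A call is refused whole if a number of a shift passes 4.17 or a number of a turn 0.125, either way. A call with a gripper value outside its range is refused whole. The fingers move at their own pace and stop on an object; the grip force is fixed at half the most. Time passes only in rows, so rows that do not move let the fingers close. It gives the time, the measured TCP pose, the force and the opening at its end, in the units of the state.
- bot.get_obs(): the state, without advancing time (a new reading comes with each control period).
- bot.camera(name): name is "scene" or "top" or "wrist"; returns (picture, depth): 384x512x3 uint8, red, green, blue; 384x512 float32, m along the optical axis (not along the pixel's ray), 0 where there is no reading.
- bot.camera_info(name): a dict with "K" (3x3 intrinsics, pixels), "world_from_camera" (4x4, takes a point from camera to world coordinates); the wrist camera has in their place "T_tool_cam" (4x4, takes a point from camera to tool coordinates, whose origin is the TCP and whose axes are the flange's). Camera axes: x right, y up, looking along -z (the intrinsics and any distortion apply to the point x, -y, -z); pixel columns grow to the right and rows downward; lengths in m; the calibration is good to about 2 mm. A picture is of the moment at which its call begins: read the wrist's pose just before it. camera_info takes no time and is no camera call.
- bot.job_done(): hands the job in, once; it reports no verdict.
The state is a dict: "clock": time; "joint_pos": joint angles; "joint_vel": joint speeds; "tau": joint torques, N m; "eef_pos": TCP position; "tool_rot": TCP orientation; "ft_force": force on the tool from outside, world axes, zero at the start; "ft_torque": the same for the moment, N m; "grip_width": finger opening in m.
Only numpy, scipy, OpenCV 4.12 (cv2) and the standard library are available. Lean on these libraries where they do the work, as an engineer would, in place of code of your own. Each camera call takes 0.05 s, during which the arm holds its last target. There are 200 camera calls.

## Working session

There is one attempt and no reset: what is moved stays moved. The work goes in short steps, Python scripts to look and compute and a tool call to move; the robot and the scene stay as the last step left them, time stands still between calls to the robot, and variables do not carry over. Pictures are saved under pics/ and viewed, on a budget of 10 in all, crops included, one or two more only if the job needs it, and the job is handed in when it is done.

Besides the shell and the picture viewer there is one more tool, called after ">>>" as name(argument=value, ...), one argument or row to a line, values as JSON. play_rows: Moves the arm, as the interface text tells. Its arguments: {"type":"object","properties":{"moves":{"type":"array"}},"required":["moves"]}

```bash
mkdir -p pics; python3 - <<'E'
from workcell import bot
import cv2,numpy as np
o=bot.get_obs();print({k:np.round(v,3) for k,v in o.items()})
for n in("top","scene"):
    p,d=bot.camera(n);cv2.imwrite(f"pics/{n}0.png",p[...,::-1]);np.save(f"pics/{n}0d.npy",d)
    i=bot.camera_info(n);print(n,i)
print(bot.camera_info("wrist"))
a=cv2.imread("pics/top0.png");b=cv2.imread("pics/scene0.png")
E
```

```text
{'clock': np.float64(0.0), 'joint_pos': array([ 1.19 ,  0.241,  0.004,  1.335, -0.   ,  1.571]), 'joint_vel': array([ 0.   , -0.001,  0.   ,  0.001, -0.001, -0.001]), 'tau': array([ 1.0000e-03, -3.7232e+01,  2.5241e+01,  1.7000e-02, -0.0000e+00,
       -0.0000e+00]), 'eef_pos': array([0.186, 0.464, 0.23 ]), 'tool_rot': array([ 0.189,  0.982, -0.001, -0.   ]), 'ft_force': array([-0.251, -0.198,  0.227]), 'ft_torque': array([-0.015, -0.038,  0.014]), 'grip_width': np.float64(0.086)}
top {'K': array([[397.46826656,   0.        , 259.76976827],
       [  0.        , 397.46826656, 187.85913331],
       [  0.        ,   0.        ,   1.        ]]), 'world_from_camera': array([[ 0.01513088,  0.99233447, -0.12265137,  0.44113424],
       [-0.99987026,  0.01433857, -0.00733993,  0.05997048],
       [-0.00552502,  0.12274652,  0.99242267,  0.92987458],
       [ 0.        ,  0.        ,  0.        ,  1.        ]])}
scene {'K': array([[482.60102025,   0.        , 265.74448411],
       [  0.        , 482.60102025, 192.48693337],
       [  0.        ,   0.        ,   1.        ]]), 'world_from_camera': array([[ 0.8890592 ,  0.21377889, -0.40481146,  0.17171172],
       [-0.45762235,  0.43910546, -0.7731547 , -0.61754103],
       [ 0.01247077,  0.87263107,  0.48822075,  0.52793362],
       [ 0.        ,  0.        ,  0.        ,  1.        ]])}
{'K': array([[326.27494357,   0.        , 250.92842594],
       [  0.        , 326.27494357, 192.55491965],
       [  0.        ,   0.        ,   1.        ]]), 'T_tool_cam': array([[-6.54316495e-04,  9.64125050e-01,  2.65447660e-01,
         6.71212459e-02],
       [ 9.99999448e-01,  8.49205756e-04, -6.19423086e-04,
        -1.89655273e-05],
       [-8.22620994e-04,  2.65447108e-01, -9.64125073e-01,
        -1.42372830e-01],
       [ 0.00000000e+00,  0.00000000e+00,  0.00000000e+00,
         1.00000000e+00]])}
```

View pics/top0.png

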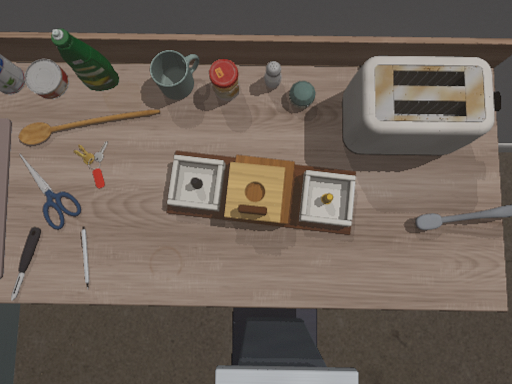

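View pics/scene0.png

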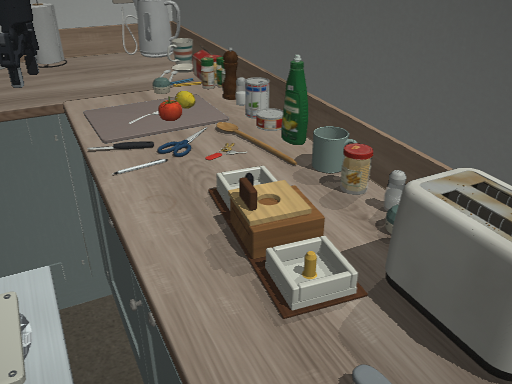

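The top view shows the lid's hole at about (255,192) and its handle at (253,210). The brass post is at (328,198), on the -y end, and the black post at (197,184). I'll enlarge both views to read pixels more closely.

```bash
python3 - <<'E'
import cv2
a=cv2.imread("pics/top0.png")[145:240,160:360];cv2.imwrite("pics/topc.png",cv2.resize(a,None,fx=4,fy=4,interpolation=cv2.INTER_CUBIC))
b=cv2.imread("pics/scene0.png")[160:315,205:370];cv2.imwrite("pics/scenec.png",cv2.resize(b,None,fx=3.8,fy=3.8,interpolation=cv2.INTER_CUBIC))
E
```

```text
(no output)
```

View pics/topc.png

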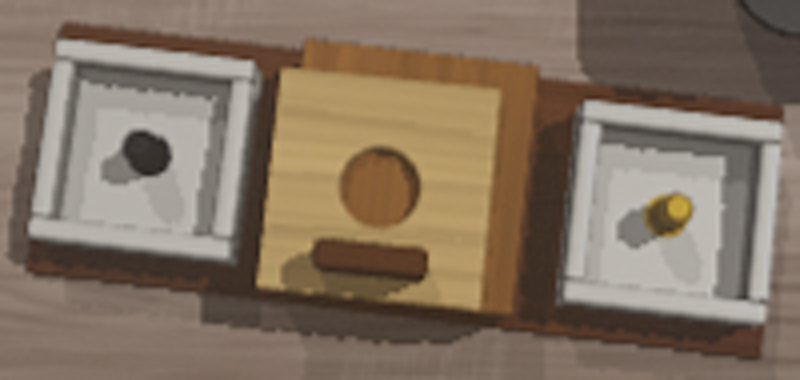

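View pics/scenec.png

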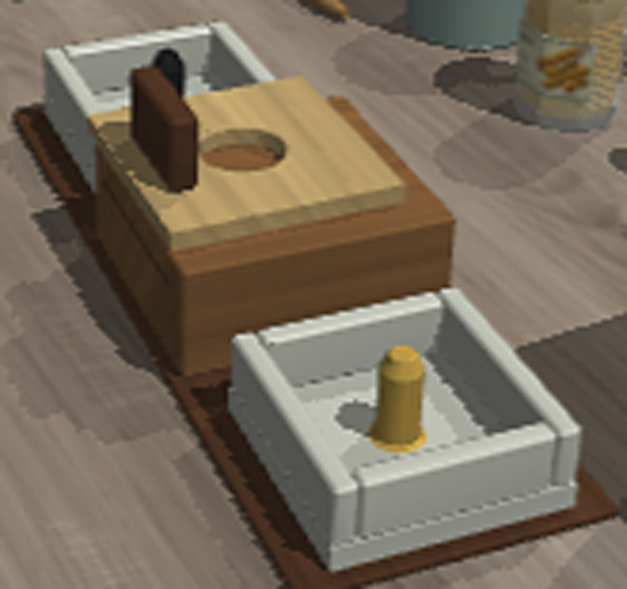

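Both posts, the lid and the tub rims are readable in both views. Next I'll triangulate the matched points.

```bash
cat > h.py <<'E'
import numpy as np
from workcell import bot
def ray(info,uv,T=None):
    K=info["K"];T=info["world_from_camera"] if T is None else T
    d=np.array([(uv[0]-K[0,2])/K[0,0],-(uv[1]-K[1,2])/K[1,1],-1.])
    return T[:3,3],T[:3,:3]@d
def tri(rs):
    A=np.zeros((3,3));b=np.zeros(3)
    for o,d in rs:
        d=d/np.linalg.norm(d);P=np.eye(3)-np.outer(d,d);A+=P;b+=P@o
    x=np.linalg.solve(A,b)
    return x,max(np.linalg.norm(np.cross(x-o,d/np.linalg.norm(d))) for o,d in rs)
def atz(r,z): return r[0]+r[1]*(z-r[0][2])/r[1][2]
E
python3 - <<'E'
from h import *
it,isc=bot.camera_info("top"),bot.camera_info("scene")
P={"lidA++":((280,68),(303,78)),"lidB+-":((501,88),(404,183)),"lidC--":((480,312),(172,235)),"lidD-+":((256,288),(93,117)),
"hole":((379,186),(244,148)),"post":((679,207),(404,356)),
"tub+-x":((560,303),(337,488)) ,"rim-x+y":((560,303),(233,343)),"rim+x+y":((583,100),(452,292)),"rim+x-y":((782,122),(578,430)),"rim-x-y":((765,322),(337,490))}
R={}
for k,(t,s) in P.items():
    t=np.array(t)/4+[160,145]-.375;s=np.array(s)/3.8+[205,160]-.37
    R[k],e=tri([ray(it,t),ray(isc,s)]);print(k,R[k].round(4),round(e,4))
yaw=lambda a,b:np.degrees(np.arctan2(*(R[a]-R[b])[[1,0]]))
print("lid yaw",yaw("lidA++","lidD-+"),yaw("lidB+-","lidC--"),yaw("lidA++","lidB+-")-90,yaw("lidD-+","lidC--")-90)
print("tub yaw",yaw("rim+x+y","rim-x+y"),yaw("rim+x-y","rim-x-y"),yaw("rim+x+y","rim+x-y")-90,yaw("rim-x+y","rim-x-y")-90)
print(sum(R[k] for k in R if k[:3]=="lid")/4,sum(R[k] for k in R if k[:3]=="rim")/4)
# handle top corners in scene at z=.116
for s in((132,72),(155,67),(196,122),(172,130)):
    print(atz(ray(isc,np.array(s)/3.8+[205,160]-.37),.116).round(4))
E
```

```text
lidA++ [0.6053 0.1327 0.0727] 0.0013
lidB+- [0.5944 0.0121 0.0755] 0.0003
lidC-- [0.4741 0.0218 0.0743] 0.0019
lidD-+ [0.486  0.1422 0.0731] 0.0028
hole [0.5408 0.0773 0.0746] 0.0013
post [ 0.5329 -0.0874  0.0592] 0.0009
tub+-x [ 0.5038 -0.0423 -0.0383] 0.024
rim-x+y [ 0.4815 -0.0244  0.0414] 0.0025
rim+x+y [ 0.5937 -0.0359  0.0423] 0.0002
rim+x-y [ 0.5826 -0.1476  0.0448] 0.0001
rim-x-y [ 0.4713 -0.1368  0.0463] 0.0012
lid yaw -4.531669091547203 -4.595432075241984 -5.136635400194379 -5.6690575747981455
tub yaw -5.831018828929231 -5.559553153120596 -5.6862609356671925 -5.152823090493541
[0.53994244 0.07720261 0.07391158] [ 0.53226849 -0.08617101  0.04371179]
[0.4936 0.1027 0.116 ]
[0.5058 0.1026 0.116 ]
[0.4995 0.0445 0.116 ]
[0.4863 0.0426 0.116 ]
```

>>> play_rows(
  moves=[
    [1,[-3.6,-2.0,0],[0,0,0]],
    [1,[-3.6,-2.0,0],[0,0,0]],
    [1,[-3.6,-2.0,0],[0,0,0]],
    [1,[-3.6,-2.0,0],[0,0,0]],
    [1,[-3.6,-2.0,0],[0,0,0]],
    [1,[-3.6,-2.0,0],[0,0,0]],
    [1,[-3.6,-2.0,0],[0,0,0]],
    [1,[-3.6,-2.0,0],[0,0,0]],
    [1,[-3.6,-2.0,0],[0,0,0]],
    [1,[-3.6,-2.0,0],[0,0,0]],
    [1,[-3.6,-2.0,0],[0,0,0]],
    [1,[-3.6,-2.0,0],[0,0,0]],
  ],
)

```text
clock: 1.1
eef_pos: [0.4983, 0.0789, 0.231]
tool_rot: [0.189, 0.982, -0.0, -0.0]
ft_force: [1.2, 1.2, 0.7]
grip_width: 0.0855
```

>>> play_rows(
  moves=[
    [1,[0,0,0],[0,0,0.116]],
    [1,[0,0,0],[0,0,0.116]],
    [1,[0,0,0],[0,0,0.116]],
    [1,[0,0,0],[0,0,0.116]],
    [1,[0,0,0],[0,0,0.116]],
    [1,[0,0,0],[0,0,0.116]],
    [1,[0,0,0],[0,0,0.116]],
    [1,[0,0,0],[0,0,0.116]],
    [1,[0,0,0],[0,0,0.116]],
    [1,[0,0,0],[0,0,0.116]],
    [1,[0,0,0],[0,0,0.116]],
    [1,[0,0,0],[0,0,0]],
  ],
)

```text
clock: 2.1
eef_pos: [0.4973, 0.0807, 0.2308]
tool_rot: [0.737, 0.675, -0.001, -0.0]
ft_force: [-0.3, 0.5, 0.1]
grip_width: 0.0854
```

```bash
cat >> h.py <<'E'
from scipy.spatial.transform import Rotation as Rn
def wristT(o):
    T=np.eye(4);T[:3,:3]=Rn.from_quat(o["tool_rot"]).as_matrix();T[:3,3]=o["eef_pos"]
    return T
E
python3 - <<'E'
from h import *
import cv2
o=bot.get_obs();T=wristT(o);p,d=bot.camera("wrist")
print(o["clock"],o["eef_pos"],T.round(4),o["joint_pos"].round(2),o["ft_force"].round(2))
np.save("pics/w1T.npy",T@bot.camera_info("wrist")["T_tool_cam"]);cv2.imwrite("pics/w1.png",cv2.resize(p[...,::-1],None,fx=1.5,fy=1.5))
E
```

```text
2.1 [0.49732346 0.08074387 0.23078519] [[ 8.770e-02  9.961e-01 -1.200e-03  4.973e-01]
 [ 9.961e-01 -8.770e-02 -2.000e-04  8.070e-02]
 [-3.000e-04 -1.200e-03 -1.000e+00  2.308e-01]
 [ 0.000e+00  0.000e+00  0.000e+00  1.000e+00]] [ 0.16  0.25  0.02  1.34 -0.    1.82] [-0.33  0.53  0.1 ]
```

View pics/w1.png

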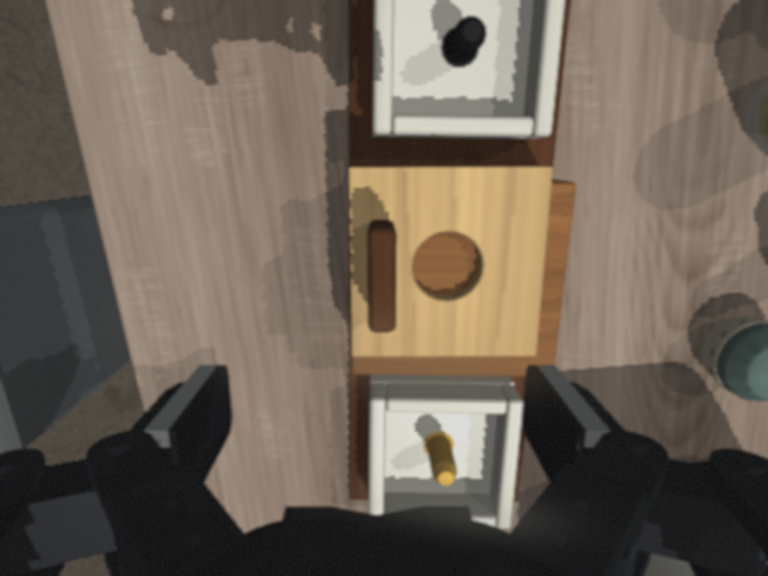

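The wrist view shows the handle upright, with its top face at about x 370–396, y 235–331. The hole is at (447,265) and the brass post tip at (446,478).

```bash
python3 - <<'E'
from h import *
i=bot.camera_info("wrist");T=np.load("pics/w1T.npy")
it=bot.camera_info("top");isc=bot.camera_info("scene")
r=lambda u,v:ray(i,((u-.25)/1.5,(v-.25)/1.5),T)
print("handle top",atz(r(383,284),.116),atz(r(383,236),.116),atz(r(383,331),.116))
L=[atz(r(*p),.076) for p in((349,167),(552,166),(537,357),(351,357))]
print("lid corners",np.round(L,4),"ctr",np.mean(L,0),"hole",atz(r(447,265),.076),"post",atz(r(446,478),.062))
f=lambda a,b:np.degrees(np.arctan2(*(L[a]-L[b])[[1,0]]))
print("yaw",f(1,0),f(2,3))
tt=lambda p:ray(it,np.array(p)/4+[160,145]-.375)
ss=lambda p:ray(isc,np.array(p)/3.8+[205,160]-.37)
print(tri([r(383,284),ss((164,98))]),tri([r(447,265),tt((379,186))]),tri([r(446,478),tt((679,207)),ss((404,356))]))
E
```

```text
handle top [0.50061593 0.07981402 0.116     ] [0.50284738 0.10598639 0.116     ] [0.49831143 0.05278496 0.116     ]
lid corners [[0.4863 0.1421 0.076 ]
 [0.6054 0.1321 0.076 ]
 [0.5963 0.0112 0.076 ]
 [0.4751 0.0218 0.076 ]] ctr [0.54076346 0.0767839  0.076     ] hole [0.5407969  0.07791416 0.076     ] post [ 0.53371546 -0.08598432  0.062     ]
yaw -4.79486319240461 -5.035589453693593
(array([0.50005751, 0.07892384, 0.11178136]), np.float64(0.0005549693775793999)) (array([0.54010173, 0.07787649, 0.0758788 ]), np.float64(0.0007054429339260076)) (array([ 0.53321766, -0.08750559,  0.05939835]), np.float64(0.001282477096596584))
```

>>> play_rows(
  moves=[
    [1,[0,0.3,1.2],[0,0,0]],
    [1,[0,0,1.4],[0,0,0]],
    [1,[0,0,1.4],[0,0,0]],
    [1,[0,0,1.4],[0,0,0]],
    [1,[0,0,1.4],[0,0,0]],
    [1,[0,0,1.4],[0,0,0]],
    [1,[0,0,1.4],[0,0,0]],
    [1,[0,0,1.3],[0,0,0]],
    [1,[0,0,1.2],[0,0,0]],
    [1,[0,0,1.2],[0,0,0]],
    [1,[0,0,1.2],[0,0,0]],
    [1,[0,0,0],[0,0,0]],
  ],
)

```text
clock: 3.15
eef_pos: [0.4986, 0.0802, 0.0838]
tool_rot: [0.736, 0.677, -0.002, -0.001]
ft_force: [-0.4, 0.9, 0.2]
grip_width: 0.0856
```

>>> play_rows(
  moves=[
    [-1,[0,0,0],[0,0,0]],
    [-1,[0,0,0],[0,0,0]],
    [-1,[0,0,0],[0,0,0]],
    [-1,[0,0,0],[0,0,0]],
    [-1,[0,0,0],[0,0,0]],
    [-1,[0,0,0],[0,0,0]],
    [-1,[0,0,0],[0,0,0]],
    [-1,[0,0,0],[0,0,0]],
    [-1,[0,0,0],[0,0,0]],
    [-1,[0,0,0],[0,0,0]],
    [-1,[0,0,0],[0,0,0]],
    [-1,[0,0,0],[0,0,0]],
  ],
)

```text
clock: 4.15
eef_pos: [0.5011, 0.0807, 0.087]
tool_rot: [0.737, 0.676, 0.001, 0.0]
ft_force: [-1.0, -0.1, 4.8]
grip_width: 0.015
```

>>> play_rows(
  moves=[
    [-1,[0,0,-0.4],[0,0,0]],
    [-1,[0,0,-0.4],[0,0,0]],
    [-1,[0,0,0],[0,0,0]],
    [-1,[-0.6,0,0],[0,0,0]],
    [-1,[-1.2,0.1,0],[0,0,0]],
    [-1,[-1.7,0.1,0],[0,0,0]],
    [-1,[-1.7,0.1,0],[0,0,0]],
    [-1,[-1.7,0.1,0],[0,0,0]],
    [-1,[-1.7,0.1,0],[0,0,0]],
    [-1,[-1.7,0.1,0],[0,0,0]],
    [-1,[-1.7,0.1,0],[0,0,0]],
    [-1,[0,0,0],[0,0,0]],
  ],
)

```text
clock: 5.15
eef_pos: [0.4966, -0.0433, 0.094]
tool_rot: [0.738, 0.674, -0.001, 0.0]
ft_force: [0.9, 0.1, -2.6]
grip_width: 0.015
```

>>> play_rows(
  moves=[
    [-1,[-1.2,0,0],[0,0,0]],
    [-1,[-1.2,0,0],[0,0,0]],
    [-1,[-1.2,0,0],[0,0,0]],
    [-1,[-0.6,0,0],[0,0,0]],
    [-1,[-0.2,0,0],[0,0,0]],
    [-1,[0,0,0],[0,0,0]],
    [-1,[0,0,0],[0,0,0]],
    [-1,[0,0,0],[0,0,0]],
  ],
)

```text
clock: 5.82
eef_pos: [0.4936, -0.083, 0.0943]
tool_rot: [0.737, 0.676, 0.0, -0.0]
ft_force: [-0.2, -0.2, -2.3]
grip_width: 0.0154
```

```bash
python3 - <<'E'
from h import *
import cv2
o=bot.get_obs();T=wristT(o);print(o["eef_pos"],o["ft_force"].round(2),o["grip_width"],T[:3,:3].round(3))
np.save("pics/w2T.npy",T@bot.camera_info("wrist")["T_tool_cam"])
w,_=bot.camera("wrist");t,_=bot.camera("top");s,_=bot.camera("scene")
t=cv2.resize(t[145:240,230:360],(390,285),interpolation=2);s=cv2.resize(s[160:320,215:375],(390,315*390//315),interpolation=2)[:315]
s=cv2.resize(bot.camera("scene")[0][170:310,215:385],(390,321),interpolation=2)
w=cv2.resize(w[:,60:420],(360,384))
W=np.zeros((606,760,3),np.uint8);W[:285,:390]=t;W[285:606,:390]=s;W[:384,400:760]=w
cv2.imwrite("pics/c2.png",W[:600,:,::-1])
E
```

```text
[ 0.49358274 -0.08299829  0.09429748] [-0.21 -0.16 -2.33] 0.015413192810025214 [[ 0.085  0.996 -0.   ]
 [ 0.996 -0.085  0.   ]
 [ 0.    -0.    -1.   ]]
```

View pics/c2.png

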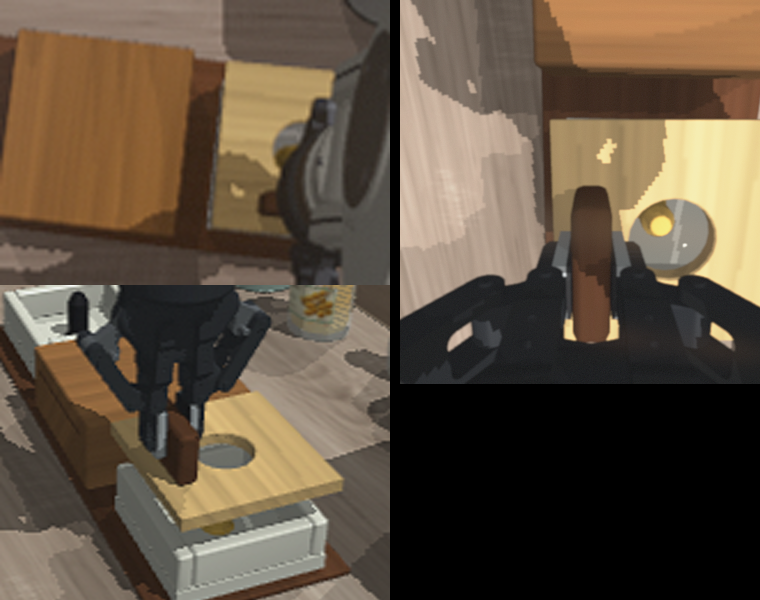

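The lid hangs flat over the brass tub. In the wrist view the hole is at about (671,238) in the panel and the post tip at (661,226), so I'll check how far off they are.

```bash
python3 - <<'E'
from h import *
i=bot.camera_info("wrist");T=np.load("pics/w2T.npy")
r=lambda u,v:ray(i,(u-340,v),T)
h=atz(r(671,238),.083);p=atz(r(661,226),.062);print(h,p,"ndiff post-hole",p-h, atz(r(550,120),.083))
R=T[:3,:3]@bot.camera_info("wrist")["T_tool_cam"][:3,:3].T
print("in tool cm",(R.T@(p-h))*100)
E
```

```text
[ 0.53425468 -0.08545018  0.083     ] [ 0.53347385 -0.08703439  0.062     ] ndiff post-hole [-0.00078083 -0.0015842  -0.021     ] [ 0.4799962  -0.02198851  0.083     ]
in tool cm [-0.16502957 -0.0641898   2.09996163]
```

>>> play_rows(
  moves=[
    [-1,[-0.15,-0.05,0],[0,0,0]],
    [-1,[0,0,0.3],[0,0,0]],
    [-1,[0,0,0.3],[0,0,0]],
    [-1,[0,0,0.3],[0,0,0]],
    [-1,[0,0,0.3],[0,0,0]],
    [-1,[0,0,0.3],[0,0,0]],
    [-1,[0,0,0.3],[0,0,0]],
    [-1,[0,0,0.3],[0,0,0]],
    [-1,[0,0,0.2],[0,0,0]],
    [-1,[0,0,0],[0,0,0]],
    [-1,[0,0,0],[0,0,0]],
  ],
)

```text
clock: 6.93
eef_pos: [0.4929, -0.0849, 0.0712]
tool_rot: [0.737, 0.676, -0.0, -0.0]
ft_force: [0.1, -0.4, -2.2]
grip_width: 0.0149
```

>>> play_rows(
  moves=[
    [0,[0,0,0],[0,0,0]],
    [0.3,[0,0,0],[0,0,0]],
    [1,[0,0,0],[0,0,0]],
    [1,[0,0,0],[0,0,0]],
    [1,[0,0,0],[0,0,0]],
    [1,[0,0,0],[0,0,0]],
    [1,[0,0,0],[0,0,0]],
    [1,[0,0,0],[0,0,0]],
    [1,[0,0,0],[0,0,0]],
    [1,[0,0,0],[0,0,0]],
  ],
)

```text
clock: 7.77
eef_pos: [0.4929, -0.0849, 0.0713]
tool_rot: [0.737, 0.676, -0.0, -0.0]
ft_force: [0.1, 0.4, 0.3]
grip_width: 0.0855
```

>>> play_rows(
  moves=[
    [1,[0,0,-0.5],[0,0,0]],
    [1,[0,0,-1],[0,0,0]],
    [1,[0,0,-1.5],[0,0,0]],
    [1,[0,0,-2],[0,0,0]],
    [1,[0,0,-2],[0,0,0]],
    [1,[0,0,-2],[0,0,0]],
    [1,[0,0,-2],[0,0,0]],
    [1,[0,0,-2],[0,0,0]],
    [1,[0,0,-2],[0,0,0]],
    [1,[0,0,0],[0,0,0]],
    [1,[0,0,0],[0,0,0]],
  ],
)

```text
clock: 8.68
eef_pos: [0.4939, -0.085, 0.2232]
tool_rot: [0.737, 0.676, 0.001, 0.002]
ft_force: [-0.3, -0.2, -0.6]
grip_width: 0.0855
```

```bash
python3 - <<'E'
from h import *
import cv2
o=bot.get_obs();T=wristT(o);print(o["clock"],o["eef_pos"],o["ft_force"].round(2),o["grip_width"])
np.save("pics/w3T.npy",T@bot.camera_info("wrist")["T_tool_cam"])
w,_=bot.camera("wrist");s,_=bot.camera("scene")
W=np.zeros((600,760,3),np.uint8);W[:321,:390]=cv2.resize(s[170:310,215:385],(390,321),interpolation=2);W[:384,400:760]=w[:,60:420]
cv2.imwrite("pics/c3.png",W[:390,:,::-1])
E
```

```text
8.6833 [ 0.49393215 -0.08503833  0.22322363] [-0.3  -0.23 -0.62] 0.08552209934243823
```

View pics/c3.png

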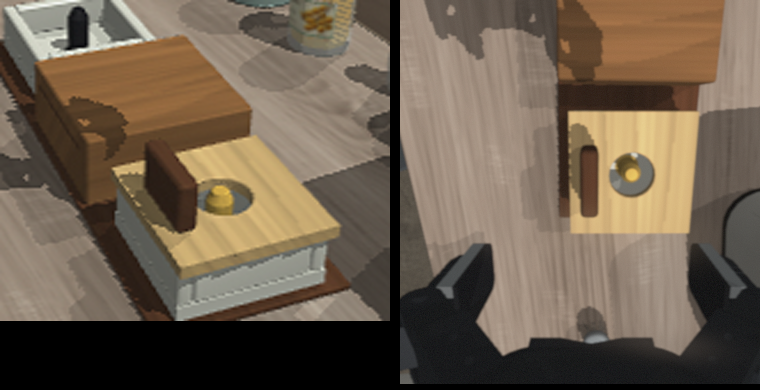

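The lid lies flat on the brass tub and the post tip, at about (632,175), is centred in the hole at (631,174). The gripper is clear, so I'm handing in.

```bash
python3 - <<'E'
from h import *
i=bot.camera_info("wrist");T=np.load("pics/w3T.npy")
r=lambda u,v:ray(i,(u-340,v),T)
print("hole",atz(r(631,174),.058),"post",atz(r(632,175),.062))
a,b=atz(r(568,111),.058),atz(r(699,111),.058);print("yaw",np.degrees(np.arctan2(*(b-a)[[1,0]])),"side",np.linalg.norm(b-a))
print(bot.job_done())
E
```

```text
hole [ 0.53318048 -0.08733471  0.058     ] post [ 0.53363527 -0.08748666  0.062     ]
yaw -4.96909787185192 side 0.11995724015830801
the job is handed in; nothing more can be done
None
```

I closed the brass-post tub and handed the job in at about 8.7 s of the 32 s. I took the lid by its handle, raised it about 7 mm off the block, slid it across, lowered it over the brass post and let go. I then backed the open gripper about 15 cm clear.

- **Position:** in the last wrist picture the hole and post axes are about 0.5 mm apart.
- **Alignment:** the lid's yaw is -5.0° against about -5.5° for the tub.
- **Seating:** the lid looks flat on the rim. Its side measured 120.0 mm when computed at rim height, which fits it resting there. I did not measure its tilt or height any other way.
- **Contact:** the force readings were near zero after release.

**Disagreements:** the triangulated heights came out up to about 4 mm below the given ones (handle top 0.112 against 0.116 m, post tip 0.059 against 0.062 m), so I used the given heights for the vertical moves. As the fingers closed, the tool rose about 3 mm with 5 N upward on it, so the fingertips probably touched the lid lightly.

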